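# Free the stuck wing stopper from an air manifold

### The arm

A 6-joint arm with a two-finger parallel gripper is mounted at the origin on the work surface. World frame = base frame: x ahead of the robot, y to its left, z up, the work surface at z = 0. Lengths are in m, angles in degrees, forces in N, time in s.
With the tool pointing down it reaches from about 0.25 to 0.725 m from the base axis. Payload 9.7 kg.
Tool frame: the origin (TCP) lies between the finger pads; the fingertips stand 19 mm ahead of it and the grasp point (between the pads) is the TCP; x points along the fingers, y is the direction in which the jaws open and shut, and the axes are right-handed (so a half turn about x gives the same grasp; the last joint's range is limited). The gripper opens to 85 mm and grips with 20 to 120 N. Pads are 22 mm wide; open, the fingers measure 114 mm over their backs; the gripper's body (76 mm by 85 mm) begins 54 mm behind the grasp point. The pads swing forward as they close: fully open they stand 13 mm farther back than shut.
Start: joints at [71.276, 4.979, 10.078, 95.1, 0, 90], TCP at [0.177, 0.521, 0.25] pointing down, gripper open.
Joint ranges: [-179.16, 179.16], [-48.56, 103.87], [-65.8, 70.77], [-126.05, 130.52], [-82.76, 87.17], [-180, 180]. Speed limits (degrees/s): [127.2, 127.2, 147.25, 180, 180, 180].

### API

Orientations are given as [roll, pitch, yaw] about the fixed x, y, z axes, in that order (R = Rz(yaw) Ry(pitch) Rx(roll)).
In Python, from workcell import bot gives the robot as it stands. The module is installed in compiled form; this text tells all that it offers.
- The arm moves only by the shell command python3 -m handwheel 'ROWS' [FORCE]. ROWS is JSON, a list of rows, each a list of 7 numbers: the turn, a rotation vector about the tool's x, y, z in degrees, then the shift along the tool's x, y, z in m, then the closure, from -1 (fully open) to 1 (shut), so that 0 is half open. In form: [[ax, ay, az, dx, dy, dz, fingers], ...]. A call has 1 to 20 rows; each row is the pose to reach, as a shift and turn from the pose commanded when the call began, along the tool's axes at that moment; what a row does not reach only later rows make up. A row lasts 1/8 s, in which the tool goes at most 62.5 mm and 10.7 degrees, less where a joint would pass 70% of its speed; a pose out of reach is approached as far as the arm can. A call with a gripper value outside its range is refused whole. The fingers move at their own pace and stop on an object; FORCE is the grip in N (left out, the last holds). Time passes only in rows, so rows that repeat a pose let the fingers close. It gives the time, the measured TCP pose, the force and the opening at its end, in the units of the state.
- bot.get_obs(): the state, without advancing time (a new reading comes with each control period).
- bot.camera(name): name is "scene" or "top"; returns a dict with "frame" (420x560x3 uint8, red, green, blue), "fx", "fy", "cx", "cy" (pixels), "k1" (the pictures are not rectified: a ray, as slopes to the right and down, at radius r is drawn at 1 + k1 r^2 times it, then the intrinsics apply), "R" (3x3) and "t" (3): a world point X has camera coordinates R X + t. Camera axes: x right, y down, z forward; pixel columns grow to the right and rows downward; lengths in m; the calibration is good to about 2 mm. A picture is of the moment at which its call begins. There is no depth.
- bot.job_done(): hands the job in, once; it reports no verdict.
Trained networks look in a picture, given as the dict that the camera call returned (one of the last four; its "shot" number tells which), for a name from the list of things; names that differ only in an ending like _2 or _b are one class to them, and where a whole thing is asked for, a point or a joint stands for the part that bears it (a point fixed in the world has none). Each returns a list of dicts, best first, with "conf" (0 to 1); they miss things now and then, are a little off and sometimes report something else, mostly with a low value. They report only what shows in the picture. A call takes as long as a camera call. They do not tell look-alikes from the thing itself.
- bot.look_for(name, picture): "bbox" ([left, top, width, height] as shares, 0 to 1, of the picture: columns of its width, rows of its height, round what is visible of it).
- bot.tip_of(name, picture): "centre" ([column, row] as shares, 0 to 1, of the picture: columns of its width, rows of its height: a listed point, or the origin of a listed thing).
The state is a dict: "time": time; "q": joint angles; "qd": joint speeds; "joint_efforts": joint torques, N m; "ee_pos": TCP position; "tcp_rot": TCP orientation; "wrist_force": force on the tool from outside, world axes, zero at the start; "torque": the same for the moment, N m; "opening": finger opening in m.
Only numpy, scipy, OpenCV 4.12 (cv2) and the standard library are available. Lean on these libraries where they do the work, as an engineer would, in place of code of your own. Each camera call takes 0.05 s, during which the arm holds its last target.

### The job

Take the stopper with the flat wing handle out of the air manifold: it is stuck in its taper, so first twist it by a good 40 degrees, either way, while it is still fully down, to break it free, then pull it straight up. Park it upright in the free hole of the wooden rack, its collar resting on the wood, and let go. Leave the round-knob stopper seated in the manifold.

Things in the scene. Friction and masses are not known exactly. Their poses are not given: they have to be found in the camera images.
- wing_mid (a point): Centre of the wing of the steel wing stopper (0.25 kg), stuck in a manifold port. Wing: upright plate 56 mm long (its y), 12 thick (its x; pinch across this), 30 high (z up). Below: neck 22 mm wide, collar 60 mm wide, 6 thick, underside 35 mm below this point, then a taper shank 40 long, 28 to 19 mm wide. Takes 0.2 N m to turn and frees at 30 degrees either way; a straight pull of 40 N does not.
- knob_mid (a point): Middle of the head of the other steel stopper in the manifold, 35 mm above its collar's underside: the same collar and shank, but a round knob 38 mm in diameter and 29 mm high instead of the wing. It stays where it is.
- manifold: Dark steel air manifold block fixed to the table, 100 mm (its x) by 270 (its y) by 70 high, brass nipples on its ends and back; origin at the centre of its underside. The two ports are in its top, 70 mm either side of the centre along its y; the stoppers' collars lie flat on the top. The wing's length starts along the block's y within 4 degrees. Lifting a stopper 45 mm clears its port.
- free_hole (a point): Centre of the mouth, at the top face, of the free hole in the wooden rack; axes as the rack's, z up. The rack is fixed, 90 mm (x) by 200 (y) by 55 high; the hole is 46 mm in diameter and goes through to the table. The rack's other hole, 100 mm away towards its -y, holds a hexagon-headed stopper standing 42 mm above the rack.
Not all that is in view belongs to the job. Leave any pink or turquoise look-alike of the part that bears wing_mid alone.

How it is judged:
By the outcome, as a careful person would: the job done as asked, in the order asked, and still so for the second after the job is handed in, with the robot touching nothing.
It also fails if it takes over 48 s, if anything falls off the work surface, if the arm or the gripper's body presses on something with over 40 N, if the wrist force passes 120 N, or if a joint passes its speed limit or range.

## Working session

There is one attempt and no reset: what is moved stays moved. The work goes in short steps, Python scripts to look and compute and a shell command to move; the robot and the scene stay as the last step left them, time stands still between calls to the robot, and variables do not carry over. Pictures are saved under pics/ and viewed, and the job is handed in when it is done.

```bash
mkdir -p pics; cat > h.py <<'E'
import numpy as np, cv2, pickle
from workcell import bot
def shot(n,fn):
    c=bot.camera(n); cv2.imwrite('pics/'+fn,cv2.cvtColor(c['frame'],cv2.COLOR_RGB2BGR)); return c
def ray(c,u,v):
    p=np.array([[[u,v]]],float); K=np.array([[c['fx'],0,c['cx']],[0,c['fy'],c['cy']],[0,0,1.]])
    d=cv2.undistortPoints(p,K,np.array([c['k1'],0,0,0,0.]))[0,0]
    R=np.array(c['R']);t=np.array(c['t']); return -R.T@t, R.T@np.array([d[0],d[1],1.])
def atz(c,u,v,z):
    o,d=ray(c,u,v); return o+d*(z-o[2])/d[2]
def tri(rs):
    A=np.zeros((3,3));b=np.zeros(3)
    for o,d in rs:
        d=d/np.linalg.norm(d);P=np.eye(3)-np.outer(d,d);A+=P;b+=P@o
    X=np.linalg.solve(A,b); return X,[np.linalg.norm(np.cross(X-o,d/np.linalg.norm(d))) for o,d in rs]
def proj(c,X):
    R=np.array(c['R']);x=R@np.array(X,float)+np.array(c['t']);a=x[:2]/x[2];a=a*(1+c['k1']*(a@a));return np.array([a[0]*c['fx']+c['cx'],a[1]*c['fy']+c['cy']])
E
python3 - <<'E'
from h import *
o=bot.get_obs();print(o)
cs={n:shot(n,n+'1.png') for n in('scene','top')}
for n,c in cs.items():
    print(n,'cam at',-np.array(c['R']).T@np.array(c['t']),c['fx'],c['k1'])
    for k in('wing_mid','knob_mid','manifold','free_hole'):
        for d in bot.tip_of(k,c)[:4]:
            print(k,d['conf'],np.array(d['centre'])*[560,420])
        
pickle.dump(cs,open('c1.pkl','wb'))
E
```

```text
{'time': 0.0, 'q': array([ 7.12761674e+01,  5.00935057e+00,  1.00345413e+01,  9.50988745e+01,
       -7.95670872e-04,  8.99984828e+01]), 'qd': array([-0.00943394,  0.04482777,  0.01834782,  0.02441747,  0.04549766,
       -0.04137314]), 'joint_efforts': array([-1.08059505e-04, -5.20390105e+01,  4.64801073e+01,  1.64997380e-02,
        2.23802527e-05,  6.91977931e-06]), 'ee_pos': array([0.17649265, 0.52070025, 0.24960062]), 'tcp_rot': array([ -89.38283644,   89.92631185, -108.10515124]), 'wrist_force': array([ 0.53766906, -0.29790298,  0.38795437]), 'torque': array([-0.02944281,  0.00170699, -0.01009616]), 'opening': 0.08512854447427866}
scene cam at [0.91076702 0.24147023 0.67356201] 426.34269448649985 -0.05050503894527994
wing_mid 0.91 [286.888 280.098]
wing_mid 0.89 [383.992 241.92 ]
wing_mid 0.62 [430.024 215.418]
knob_mid 0.84 [373.016 294.   ]
manifold 0.59 [320.376 317.52 ]
free_hole 0.75 [188.216 227.094]
top cam at [ 0.28733642 -0.00185441  0.82549526] 391.21267311074985 -0.05340299607237287
wing_mid 0.94 [227.92  138.684]
wing_mid 0.76 [163.688 230.58 ]
wing_mid 0.62 [133.392 283.794]
wing_mid 0.3 [350.112 175.098]
knob_mid 0.9 [158.2   160.398]
manifold 0.56 [204.176 165.396]
free_hole 0.91 [343.    175.014]
```

View pics/scene1.png

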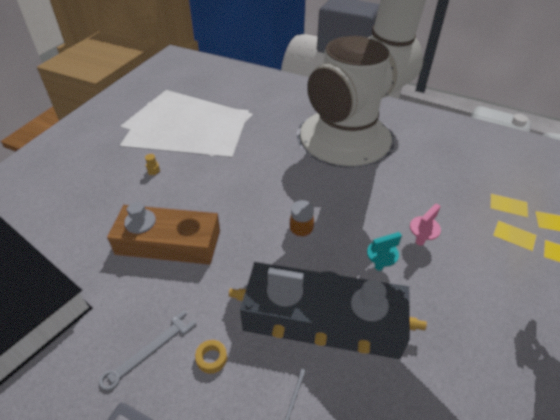

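View pics/top1.png

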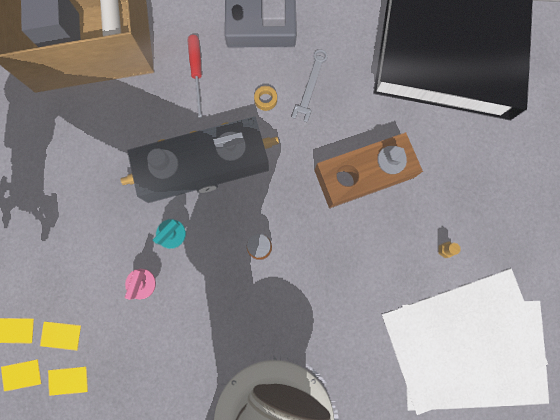

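```bash
python3 - <<'E'
from h import *
cs=pickle.load(open('c1.pkl','rb'));s,t=cs['scene'],cs['top']
for n,a,b in(('wing',(286.9,280.1),(227.9,138.7)),('knob',(373,294),(158.2,160.4)),('hole',(188.2,227.1),(343,175)),('manif',(320.4,317.5),(204.2,165.4))):
    print(n,tri([ray(s,*a),ray(t,*b)]))
print(atz(s,286.9,280.1,.105),atz(t,227.9,138.7,.105));print(atz(s,373,294,.105),atz(t,158.2,160.4,.105));print(atz(s,188.2,227.1,.055),atz(t,343,175,.055))
E
```

```text
wing (array([0.54923445, 0.08315971, 0.10430316]), [np.float64(0.0013394653161167747), np.float64(0.0013394653161167705)])
knob (array([0.50975503, 0.21675126, 0.09904093]), [np.float64(0.00013201787299885922), np.float64(0.00013201787299882843)])
hole (array([ 0.48941502, -0.15004926,  0.05591264]), [np.float64(0.0036468592834341005), np.float64(0.00364685928343411)])
manif (array([ 0.52790452,  0.14410537, -0.00069029]), [np.float64(0.0013905877467189677), np.float64(0.0013905877467189234)])
[0.54920975 0.08460771 0.105     ] [0.5494818  0.08183597 0.105     ]
[0.51397273 0.21688717 0.105     ] [0.50789609 0.21508701 0.105     ]
[ 0.48963811 -0.15443148  0.055     ] [ 0.48787565 -0.14687062  0.055     ]
```

The scene view shows the grey wing stopper at (287,280), the knob at (373,294) and the free hole at (188,227). The turquoise and pink look-alikes stand apart. In the top view the wing is at about (228,137) and the hole at about (346,177). I'll zoom in to refine these positions.

```bash
python3 - <<'E'
from h import *
def crop(fn,x,y,w,h,k,out):
    im=cv2.imread(fn)[y:y+h,x:x+w]; im=cv2.convertScaleAbs(im,alpha=1.6,beta=10);return cv2.resize(im,None,fx=k,fy=k,interpolation=cv2.INTER_CUBIC)
a=crop('pics/top1.png',110,100,170,110,4,'');cv2.imwrite('pics/ctop.png',a)
b=crop('pics/top1.png',305,120,125,95,5,'');cv2.imwrite('pics/ctop_rack.png',b)
c=crop('pics/scene1.png',225,255,200,105,4,'');cv2.imwrite('pics/cscene.png',c)
d=crop('pics/scene1.png',100,190,130,80,5,'');cv2.imwrite('pics/cscene_rack.png',d)
E
```

```text
(no output)
```

View pics/ctop.png

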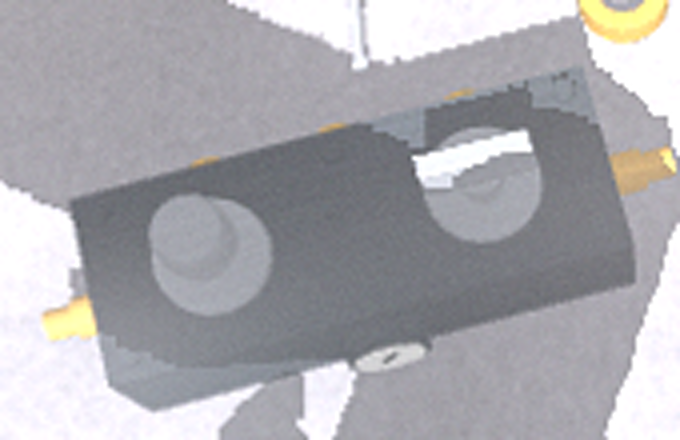

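View pics/ctop_rack.png

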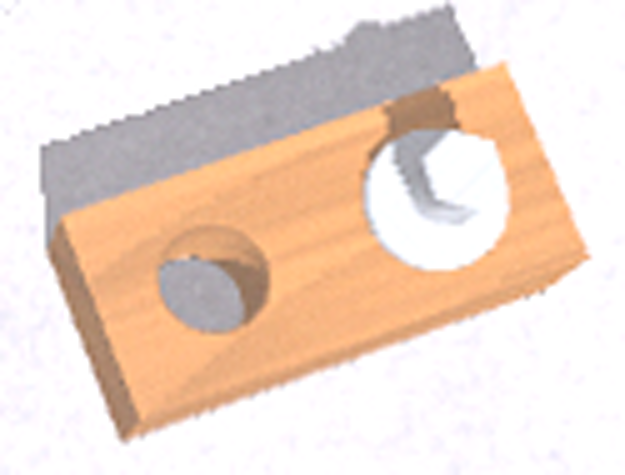

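View pics/cscene.png

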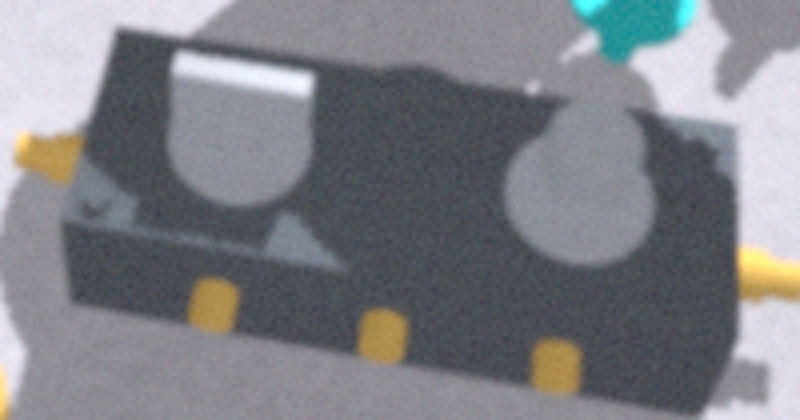

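View pics/cscene_rack.png

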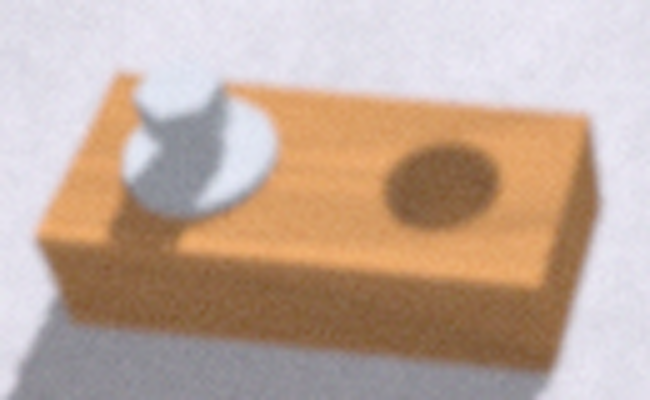

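```bash
cat > fit.py <<'E'
from h import *
cs=pickle.load(open('c1.pkl','rb'));s,t=cs['scene'],cs['top']
T=lambda x,y:(x/4+110-.375,y/4+100-.375)
S=lambda x,y:(x/4+225-.375,y/4+255-.375)
R=lambda x,y:(x/5+305-.4,y/5+120-.4)
Q=lambda x,y:(x/5+100-.4,y/5+190-.4)
kc=(T(212,256),S(580,192)); wc=(T(484,185),S(241,133)); ho=(R(214,279),Q(442,186))
for n,(a,b),z in(('knobcollar',kc,.076),('wingcollar',wc,.076),('hole',ho,.055)):
    print(n,atz(t,*a,z),atz(s,*b,z),tri([ray(t,*a),ray(s,*b)]))
# wing top edges z=.12
print('wing top t',[atz(t,*T(*p),.12)[:2].round(4) for p in((413,157),(526,130),(533,150),(418,180))])
print('wing top s',[atz(s,*S(*p),.12)[:2].round(4) for p in((175,52),(315,73),(310,97),(172,76))])
print('block top t',[atz(t,*T(*p),.07)[:2].round(4) for p in((70,202),(583,66))])
print('block top s',[atz(s,*S(*p),.07)[:2].round(4) for p in((117,30),(738,127),(738,340),(65,222))])
print('rack top t',[atz(t,*R(*p),.055)[:2].round(4) for p in((65,215),(505,63),(587,255),(140,413))])
print('rack top s',[atz(s,*Q(*p),.055)[:2].round(4) for p in((118,73),(590,117),(540,287),(40,238))])
E
python3 fit.py
```

```text
knobcollar [0.50998252 0.21469688 0.076     ] [0.5119543  0.21562851 0.076     ] (array([0.51058376, 0.2154278 , 0.07386954]), [np.float64(0.00011756268018929822), np.float64(0.00011756268018927499)])
wingcollar [0.54490309 0.07961932 0.076     ] [0.54634745 0.08017236 0.076     ] (array([0.54542475, 0.07977437, 0.07449251]), [np.float64(9.527307857463543e-06), np.float64(9.527307857519151e-06)])
hole [ 0.4869515  -0.15583274  0.055     ] [ 0.48915488 -0.1552279   0.055     ] (array([ 0.48761209, -0.15644576,  0.05279604]), [np.float64(0.00018655749911906895), np.float64(0.00018655749911907575)])
wing top t [array([0.5441, 0.1085]), array([0.5568, 0.0551]), array([0.5468, 0.0518]), array([0.5327, 0.106 ])]
wing top s [array([0.55  , 0.0519]), array([0.5348, 0.1064]), array([0.5462, 0.1092]), array([0.561 , 0.0561])]
block top t [array([0.5412, 0.2899]), array([0.61  , 0.0301])]
block top s [array([0.518 , 0.0065]), array([0.4483, 0.266 ]), array([0.5448, 0.2904]), array([0.6125, 0.0331])]
rack top t [array([ 0.5145, -0.0959]), array([ 0.5789, -0.2826]), array([ 0.4958, -0.3107]), array([ 0.4318, -0.1235])]
rack top s [array([ 0.4962, -0.3115]), array([ 0.4318, -0.1227]), array([ 0.5153, -0.0936]), array([ 0.58  , -0.2796])]
```

```bash
cat > go.py <<'E'
# usage: go(target xyz, jaw yaw deg): prints turn+shift in current tool axes
from h import *
from scipy.spatial.transform import Rotation as Ro
def cur():
    o=bot.get_obs();r,p,y=o['tcp_rot'];return o,Ro.from_euler('xyz',[r,p,y],degrees=True)
def go(X,yaw):
    o,R=cur(); y=R.as_matrix()[:,1]
    print('t',round(o['time'],2),'pos',o['ee_pos'].round(4),'x',R.as_matrix()[:,0].round(3),'jaw yaw',np.degrees(np.arctan2(y[1],y[0])).round(2),'q',o['q'].round(1),'F',o['wrist_force'].round(1),'T',o['torque'].round(2),'op',round(o['opening'],4))
    for a in(yaw,yaw+180):
        a=np.radians(a); Y=np.array([np.cos(a),np.sin(a),0]);Xd=np.array([0,0,-1.]);
        G=Ro.from_matrix(np.c_[Xd,Y,np.cross(Xd,Y)])
        print('turn',(R.inv()*G).as_rotvec(degrees=True).round(2),'shift',R.inv().apply(np.array(X)-o['ee_pos']).round(4))
E
python3 - <<'E'
from go import *
go([.546,.080,.20],14.8)
E
```

```text
t 0.5 pos [0.1766 0.5209 0.2503] x [ 0. -0. -1.] jaw yaw 71.27 q [71.3  5.  10.1 95.1 -0.  90. ] F [-1.2 -0.1  0.3] T [-0.04 -0.07  0.01] op 0.0857
turn [56.47  0.    0.  ] shift [ 0.0503 -0.2989  0.4914]
turn [-123.53   -0.      0.  ] shift [ 0.0503 -0.2989  0.4914]
```

```bash
python3 -m handwheel '[[4.7,0,0,0.0042,-0.0249,0.041,-0.2],[9.4,0,0,0.0084,-0.0498,0.0819,-0.2],[14.1,0,0,0.0126,-0.0747,0.1229,-0.2],[18.8,0,0,0.0168,-0.0996,0.1638,-0.2],[23.5,0,0,0.021,-0.1245,0.2048,-0.2],[28.2,0,0,0.0252,-0.1495,0.2457,-0.2],[32.9,0,0,0.0293,-0.1744,0.2867,-0.2],[37.6,0,0,0.0335,-0.1993,0.3276,-0.2],[42.3,0,0,0.0377,-0.2242,0.3686,-0.2],[47.1,0,0,0.0419,-0.2491,0.4095,-0.2],[51.8,0,0,0.0461,-0.274,0.4505,-0.2],[56.5,0,0,0.0503,-0.2989,0.4914,-0.2],[56.5,0,0,0.0503,-0.2989,0.4914,-0.2],[56.5,0,0,0.0503,-0.2989,0.4914,-0.2]]' 60
python3 - <<'E'
from go import *
go([.546,.080,.105],14.8)
c={n:shot(n,n+'2.png') for n in('scene','top')}
E
```

```text
time: 2.25
ee_pos: [0.5458, 0.0801, 0.1999]
tcp_rot: [-121.2, 90.0, 163.6]
wrist_force: [-0.3, -0.7, 0.2]
opening: 0.0514
t 2.25 pos [0.5458 0.0801 0.1999] x [-0.001  0.    -1.   ] jaw yaw 14.77 q [ 8.3  4.5  3.9 89.5  0.  83.6] F [-0.3 -0.7  0.2] T [ 0.05 -0.03  0.03] op 0.0514
turn [-0.03 -0.02  0.03] shift [0.0949 0.0002 0.0002]
turn [1.7997e+02 4.0000e-02 3.0000e-02] shift [0.0949 0.0002 0.0002]
```

View pics/scene2.png

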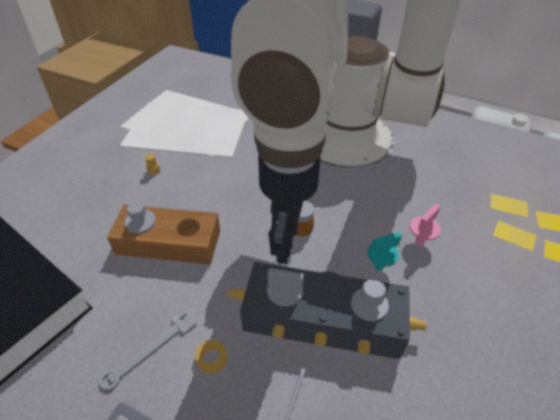

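The gripper is centred over the wing, with its tips at about (283,262) and the stopper at (286,285). I'll go down, then close.

```bash
python3 -m handwheel '[[0,0,0,0.02,0,0,-0.2],[0,0,0,0.04,0,0,-0.2],[0,0,0,0.06,0,0,-0.2],[0,0,0,0.075,0,0,-0.2],[0,0,0,0.085,0,0,-0.2],[0,0,0,0.094,0,0,-0.2],[0,0,0,0.094,0,0,-0.2]]' 60
python3 - <<'E'
from go import *
go([.546,.080,.105],14.8)
c=shot('scene','scene3.png');cv2.imwrite('pics/s3.png',cv2.resize(cv2.imread('pics/scene3.png')[170:370,220:430],None,fx=3.5,fy=3))
E
```

```text
time: 3.22
ee_pos: [0.5458, 0.0801, 0.1056]
tcp_rot: [-99.0, 90.0, -174.2]
wrist_force: [-0.4, 0.4, 0.8]
opening: 0.0512
t 3.23 pos [0.5458 0.0801 0.1056] x [-0.001 -0.    -1.   ] jaw yaw 14.78 q [ 8.3  4.9 -6.  79.1  0.  83.6] F [-0.4  0.4  0.8] T [-0.02 -0.01  0.01] op 0.0512
turn [-0.02 -0.01  0.04] shift [0.0006 0.0002 0.0002]
turn [1.7998e+02 6.0000e-02 1.0000e-02] shift [0.0006 0.0002 0.0002]
```

View pics/s3.png

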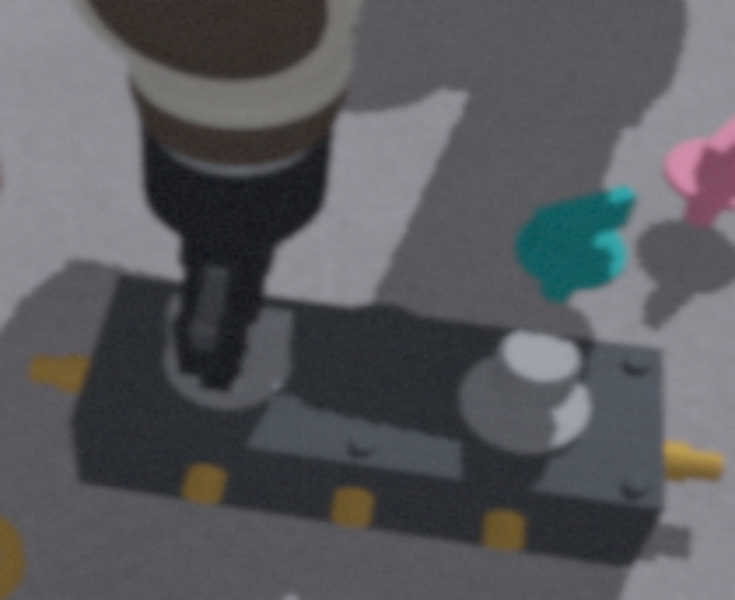

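The fingers straddle the wing: the front finger is near (225,370) in the crop and the collar is centred near (228,355). Closing now.

```bash
python3 -m handwheel '[[0,0,0,0,0,0,0.2],[0,0,0,0,0,0,0.5],[0,0,0,0,0,0,0.8],[0,0,0,0,0,0,1],[0,0,0,0,0,0,1],[0,0,0,0,0,0,1],[0,0,0,0,0,0,1],[0,0,0,0,0,0,1]]' 90
python3 - <<'E'
from go import *
go([.546,.080,.105],14.8)
E
```

```text
time: 4.28
ee_pos: [0.5473, 0.0803, 0.1072]
tcp_rot: [86.4, 89.8, 11.2]
wrist_force: [5.8, 1.6, 5.3]
opening: 0.0154
t 4.28 pos [0.5473 0.0803 0.1072] x [ 0.003  0.001 -1.   ] jaw yaw 14.78 q [ 8.3  4.8 -5.9 79.1  0.  83.6] F [5.8 1.6 5.3] T [ 0.31 -1.03  0.01] op 0.0154
turn [-0.02  0.01 -0.2 ] shift [ 0.0022 -0.0013 -0.    ]
turn [ 1.7998e+02 -3.2000e-01 -2.0000e-02] shift [ 0.0022 -0.0013 -0.    ]
```

```bash
python3 -m handwheel '[[0,0,0,0,0,0,1],[0,0,0,0,0,0,1],[0,0,0,0,0,0,1]]' 90
python3 - <<'E'
from go import *
go([.546,.080,.105],14.8)
c=shot('scene','scene4.png');cv2.imwrite('pics/s4.png',cv2.resize(cv2.imread('pics/scene4.png')[220:340,220:350],None,fx=6,fy=5))
E
```

```text
time: 4.65
ee_pos: [0.5473, 0.0803, 0.1073]
tcp_rot: [85.6, 89.8, 10.4]
wrist_force: [5.0, 2.4, 4.8]
opening: 0.0156
t 4.65 pos [0.5473 0.0803 0.1073] x [ 0.004  0.001 -1.   ] jaw yaw 14.78 q [ 8.3  4.8 -5.9 79.1  0.  83.6] F [5.  2.4 4.8] T [ 0.35 -1.08 -0.01] op 0.0156
turn [-0.02  0.02 -0.2 ] shift [ 0.0023 -0.0013 -0.    ]
turn [ 1.7998e+02 -3.2000e-01 -2.0000e-02] shift [ 0.0023 -0.0013 -0.    ]
```

View pics/s4.png

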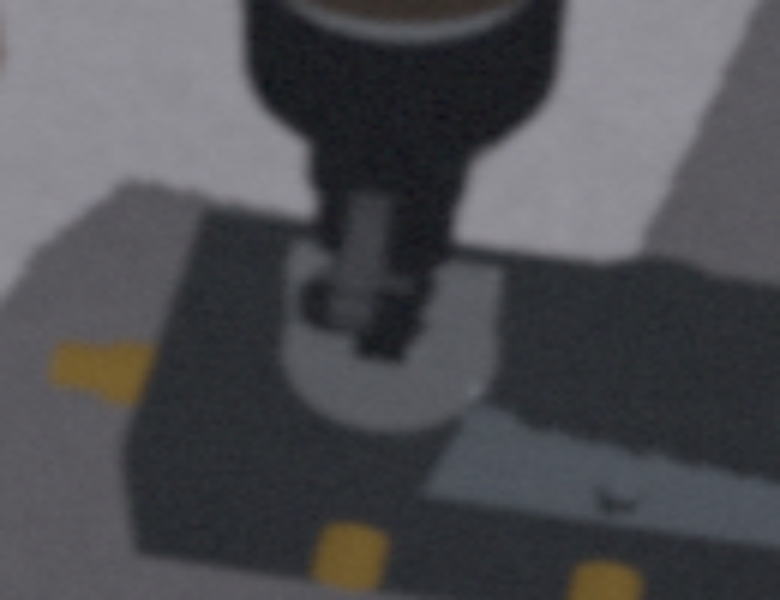

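The opening is 15.6 mm on a 12 mm plate and the tool was pushed up 2 mm, so the tips are probably riding on the 22 mm neck below the wing. I'll re-grip 7 mm higher.

```bash
python3 -m handwheel '[[0,0,0,0,0,0,0],[0,0,0,0,0,0,-0.2],[0,0,0,-0.003,0.0005,0,-0.2],[0,0,0,-0.006,0.001,0,-0.2],[0,0,0,-0.007,0.001,0,-0.2],[0,0,0,-0.007,0.001,0,0.5],[0,0,0,-0.007,0.001,0,1],[0,0,0,-0.007,0.001,0,1],[0,0,0,-0.007,0.001,0,1],[0,0,0,-0.007,0.001,0,1],[0,0,0,-0.007,0.001,0,1],[0,0,0,-0.007,0.001,0,1]]' 90
python3 - <<'E'
from go import *
go([.546,.080,.112],14.8)
c=shot('scene','scene5.png');cv2.imwrite('pics/s5.png',cv2.resize(cv2.imread('pics/scene5.png')[220:340,220:350],None,fx=6,fy=5))
E
```

```text
time: 6.2
ee_pos: [0.5474, 0.0804, 0.114]
tcp_rot: [85.5, 89.9, 10.3]
wrist_force: [-0.2, 0.2, 7.4]
opening: 0.0106
t 6.2 pos [0.5474 0.0804 0.114 ] x [ 0.002  0.    -1.   ] jaw yaw 14.79 q [ 8.4  4.8 -5.1 79.9  0.  83.6] F [-0.2  0.2  7.4] T [0.11 0.03 0.07] op 0.0106
turn [-0.01  0.01 -0.1 ] shift [ 0.002  -0.0015  0.    ]
turn [ 1.7999e+02 -1.5000e-01 -1.0000e-02] shift [ 0.002  -0.0015  0.    ]
```

View pics/s5.png

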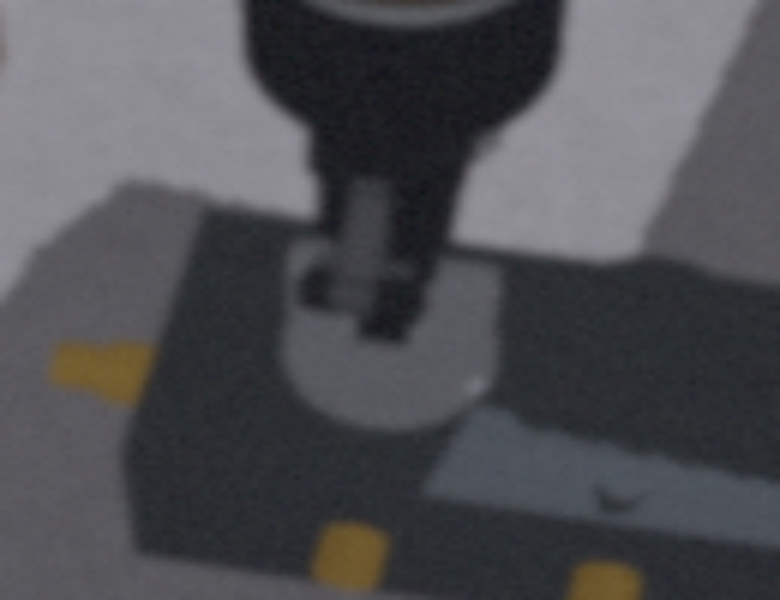

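The opening is now 10.6 mm and the sideways force is near zero, so this is a good grip on the plate. Next I twist while it stays down.

```bash
python3 -m handwheel '[[5,0,0,0,0,0,1],[10,0,0,0,0,0,1],[15,0,0,0,0,0,1],[20,0,0,0,0,0,1],[25,0,0,0,0,0,1],[30,0,0,0,0,0,1],[35,0,0,0,0,0,1],[40,0,0,0,0,0,1],[45,0,0,0,0,0,1],[50,0,0,0,0,0,1],[50,0,0,0,0,0,1],[50,0,0,0,0,0,1]]' 90
python3 - <<'E'
from go import *
go([.546,.080,.112],14.8)
for n in('scene','top'):
    shot(n,n+'6.png')
cv2.imwrite('pics/s6.png',cv2.resize(cv2.imread('pics/scene6.png')[220:340,220:350],None,fx=6,fy=5))
E
```

```text
time: 7.75
ee_pos: [0.5469, 0.0803, 0.1131]
tcp_rot: [51.6, 90.0, -73.5]
wrist_force: [-1.3, -1.5, 4.1]
opening: 0.0102
t 7.75 pos [0.5469 0.0803 0.1131] x [ 0. -0. -1.] jaw yaw -35.12 q [  8.4   4.9  -5.2  79.9  -0.  133.5] F [-1.3 -1.5  4.1] T [-0.04  0.29 -0.05] op 0.0102
turn [-49.92   0.    -0.  ] shift [ 0.0011 -0.0006  0.0008]
turn [130.08  -0.    -0.  ] shift [ 0.0011 -0.0006  0.0008]
```

View pics/s6.png

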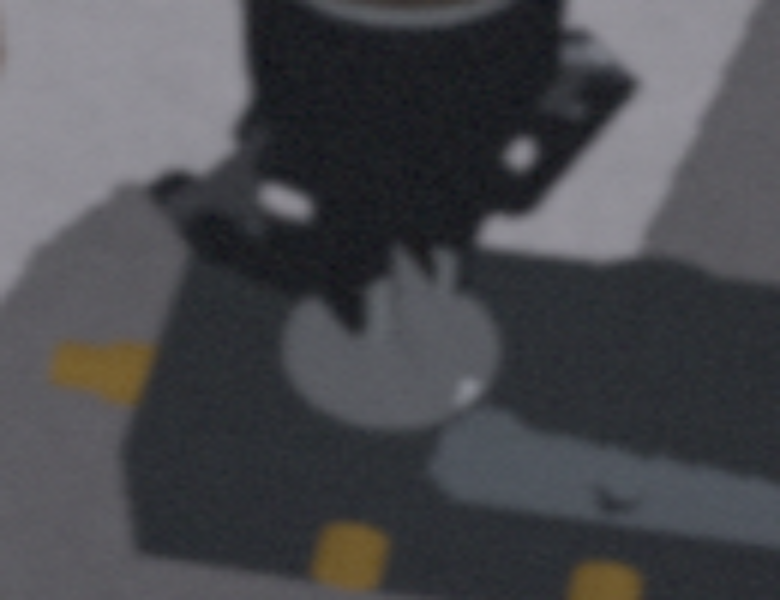

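The wing turned with the gripper, through 50°, and the collar is still flat. Now I pull straight up.

```bash
python3 -m handwheel '[[0,0,0,-0.003,0,0,1],[0,0,0,-0.008,0,0,1],[0,0,0,-0.015,0,0,1],[0,0,0,-0.025,0,0,1],[0,0,0,-0.037,0,0,1],[0,0,0,-0.05,0,0,1],[0,0,0,-0.063,0,0,1],[0,0,0,-0.076,0,0,1],[0,0,0,-0.088,0,0,1],[0,0,0,-0.095,0,0,1],[0,0,0,-0.095,0,0,1],[0,0,0,-0.095,0,0,1]]' 90
python3 - <<'E'
from go import *
go([.488,-.1555,.206],19)
for n in('scene','top'):
    shot(n,n+'7.png')
E
```

```text
time: 9.35
ee_pos: [0.5468, 0.0803, 0.2075]
tcp_rot: [-46.3, 90.0, -171.6]
wrist_force: [0.1, -0.5, -3.4]
opening: 0.0107
t 9.35 pos [0.5468 0.0803 0.2075] x [-0.001 -0.    -1.   ] jaw yaw -35.22 q [  8.4   4.7   5.   90.4  -0.  133.6] F [ 0.1 -0.5 -3.4] T [-0.05 -0.02 -0.01] op 0.0107
turn [-5.422e+01  1.000e-02  4.000e-02] shift [0.0016 0.0879 0.2266]
turn [ 1.2578e+02  5.0000e-02 -1.0000e-02] shift [0.0016 0.0879 0.2266]
```

View pics/scene7.png

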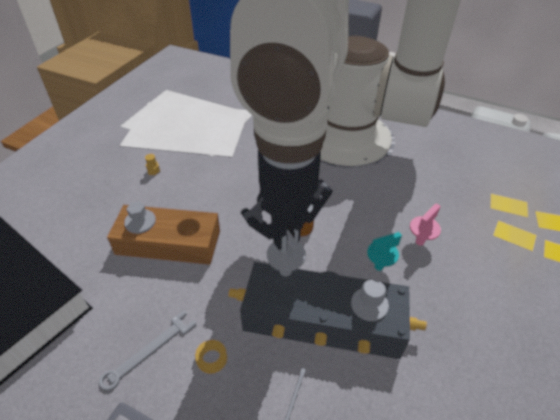

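The stopper is out, seen below the gripper at (285,255), and the wrist reads its weight at 3.4 N. The knob is still seated at (372,298). I'll carry it to the rack.

```bash
python3 -m handwheel '[[-3,0,0,0,0.005,0.0129,1],[-8,0,0,0,0.0125,0.0322,1],[-13,0,0,0,0.021,0.0541,1],[-18,0,0,0,0.0295,0.0761,1],[-23,0,0,0,0.038,0.098,1],[-28,0,0,0,0.0465,0.1199,1],[-33,0,0,0,0.055,0.1418,1],[-38,0,0,0,0.0635,0.1637,1],[-43,0,0,0,0.0715,0.1843,1],[-48,0,0,0,0.079,0.2037,1],[-52,0,0,0,0.085,0.2191,1],[-54,0,0,0,0.0879,0.2266,1],[-54,0,0,0,0.0879,0.2266,1],[-54,0,0,0,0.0879,0.2266,1]]' 90
python3 - <<'E'
from go import *
go([.488,-.1555,.12],19)
cs={}
for n in('scene','top'):
    cs[n]=c=shot(n,n+'8.png')
    for k in('wing_mid','free_hole'):
        print(n,k,[(d['conf'],(np.array(d['centre'])*[560,420]).round(1)) for d in bot.tip_of(k,c)])
    print(proj(c,[.488,-.1555,.198]),proj(c,[.488,-.1555,.163]),proj(c,[.488,-.1555,.055]))
pickle.dump(cs,open('c8.pkl','wb'))
E
python3 -c "
import cv2
a=cv2.imread('pics/scene8.png')[120:280,90:290];cv2.imwrite('pics/s8.png',cv2.resize(a,None,fx=3.7,fy=3.7))
a=cv2.imread('pics/top8.png')[100:240,270:450];cv2.imwrite('pics/t8.png',cv2.resize(a,None,fx=4,fy=4))"
```

```text
time: 11.2
ee_pos: [0.488, -0.1552, 0.2078]
tcp_rot: [-144.1, 90.0, 144.7]
wrist_force: [0.6, 0.1, -3.0]
opening: 0.0106
t 11.2 pos [ 0.488  -0.1552  0.2078] x [-0.  0. -1.] jaw yaw 18.73 q [-17.6  -0.9  -0.7  90.2   0.   53.6] F [ 0.6  0.1 -3. ] T [-0.02  0.   -0.02] op 0.0106
turn [-0.27 -0.02  0.01] shift [ 0.0878 -0.0001  0.0003]
turn [1.7973e+02 2.0000e-02 2.0000e-02] shift [ 0.0878 -0.0001  0.0003]
scene wing_mid [(0.95, array([384.1, 240.8])), (0.91, array([429.8, 215.2])), (0.63, array([175.4, 171.6])), (0.42, array([373.2, 290.8]))]
scene free_hole [(0.67, array([190.4, 224.7]))]
[175.87148275 170.56913446] [179.18716079 185.62418169] [188.2175616  226.35830202]
top wing_mid [(0.75, array([362.3, 151.7])), (0.71, array([134.1, 283.4])), (0.58, array([165.3, 227.7])), (0.22, array([203.8, 165.4]))]
top free_hole [(0.91, array([348.5, 173.9]))]
[363.10817359 153.20122415] [358.62519895 159.32511958] [347.21432708 174.90151006]
```

View pics/s8.png

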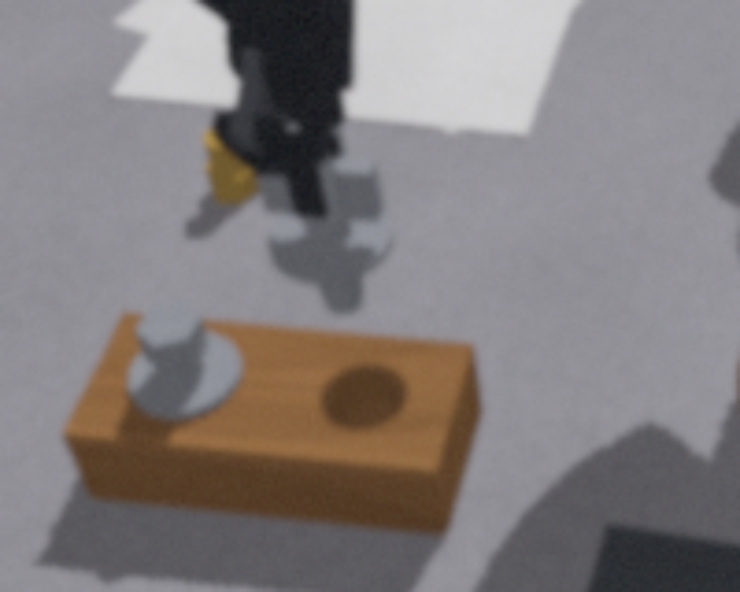

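View pics/t8.png

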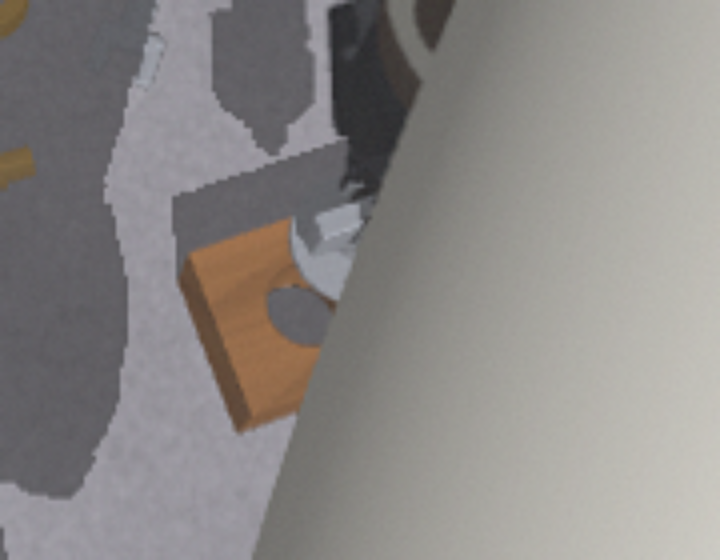

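The collar is centred over the hole: it shows at column 179.2 in the scene image, against 179.2 predicted, and hangs upright. Lowering now.

```bash
python3 -m handwheel '[[0,0,0,0.012,0,0,1],[0,0,0,0.026,0,0,1],[0,0,0,0.04,0,0,1],[0,0,0,0.052,0,0,1],[0,0,0,0.064,0,0,1],[0,0,0,0.076,0,0,1],[0,0,0,0.086,0,0,1],[0,0,0,0.094,0,0,1],[0,0,0,0.1,0,0,1],[0,0,0,0.104,0,0,1],[0,0,0,0.104,0,0,1]]' 90
python3 - <<'E'
from go import *
go([.488,-.1555,.0985],19)
E
```

```text
time: 12.88
ee_pos: [0.488, -0.1555, 0.1039]
tcp_rot: [-110.9, 90.0, 177.9]
wrist_force: [0.1, 0.0, -2.7]
opening: 0.0103
t 12.88 pos [ 0.488  -0.1555  0.1039] x [-0.  0. -1.] jaw yaw 18.78 q [-17.7  -0.5 -11.8  78.7  -0.   53.6] F [ 0.1  0.  -2.7] T [ 0.03  0.02 -0.01] op 0.0103
turn [-0.22 -0.    0.01] shift [ 0.0054 -0.     -0.    ]
turn [1.7978e+02 1.0000e-02 0.0000e+00] shift [ 0.0054 -0.     -0.    ]
```

```bash
python3 -m handwheel '[[0,0,0,0.002,0,0,1],[0,0,0,0.004,0,0,1],[0,0,0,0.0055,0,0,1],[0,0,0,0.0055,0,0,1],[0,0,0,0.0055,0,0,1]]' 90
python3 - <<'E'
from go import *
go([.488,-.1555,.0985],19)
shot('scene','scene9.png')
a=cv2.imread('pics/scene9.png')[120:280,90:290];cv2.imwrite('pics/s9.png',cv2.resize(a,None,fx=3.7,fy=3.7))
E
```

```text
time: 13.5
ee_pos: [0.4881, -0.1555, 0.0985]
tcp_rot: [27.5, 90.0, -43.7]
wrist_force: [-0.3, 1.0, -2.2]
opening: 0.01
t 13.5 pos [ 0.4881 -0.1555  0.0985] x [ 0. -0. -1.] jaw yaw 18.78 q [-17.7  -0.4 -12.3  78.1  -0.   53.6] F [-0.3  1.  -2.2] T [ 0.   -0.04  0.03] op 0.01
turn [-0.22  0.01 -0.  ] shift [ 0.     -0.0001 -0.0001]
turn [ 1.7978e+02 -1.0000e-02 -1.0000e-02] shift [ 0.     -0.0001 -0.0001]
```

View pics/s9.png

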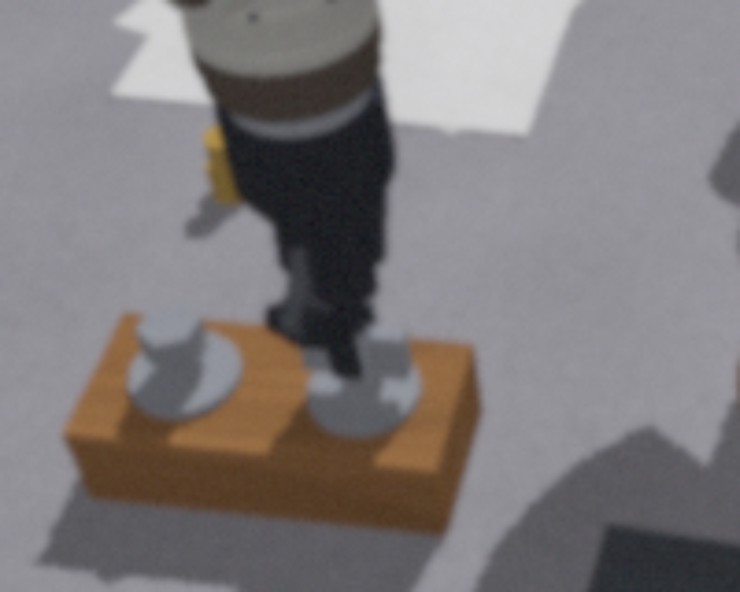

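The shank is in the hole and the collar is just above the wood, with no contact force yet. I'll ease down in small steps until it touches.

```bash
python3 -m handwheel '[[0,0,0,0.001,0,0,1],[0,0,0,0.0015,0,0,1],[0,0,0,0.0015,0,0,1]]' 90; python3 -m handwheel '[[0,0,0,0.001,0,0,1],[0,0,0,0.0015,0,0,1],[0,0,0,0.0015,0,0,1]]' 90
```

```text
time: 13.92
ee_pos: [0.4882, -0.1555, 0.0981]
tcp_rot: [52.6, 89.9, -18.6]
wrist_force: [-3.2, 1.5, 6.4]
opening: 0.0105
time: 14.3
ee_pos: [0.4883, -0.1555, 0.0981]
tcp_rot: [52.7, 89.9, -18.5]
wrist_force: [-8.5, 2.9, 17.9]
opening: 0.0105
```

Contact came at z = 0.0981, as expected. I'll ease the pressure, open and withdraw straight up.

```bash
python3 -m handwheel '[[0,0,0,-0.001,0,0,1],[0,0,0,-0.002,0,0,1],[0,0,0,-0.002,0,0,1]]' 60; python3 -m handwheel '[[0,0,0,0,0,0,0.6],[0,0,0,0,0,0,0.2],[0,0,0,0,0,0,-0.2],[0,0,0,0,0,0,-0.2],[0,0,0,0,0,0,-0.2],[0,0,0,0,0,0,-0.2]]'; python3 -m handwheel '[[0,0,0,-0.005,0,0,-0.2],[0,0,0,-0.015,0,0,-0.2],[0,0,0,-0.03,0,0,-0.2],[0,0,0,-0.05,0,0,-0.2],[0,0,0,-0.075,0,0,-0.2],[0,0,0,-0.1,0,0,-0.2],[0,0,0,-0.13,0,0,-0.2],[0,0,0,-0.15,0,0,-0.2],[0,0,0,-0.15,0,0,-0.2]]'
python3 - <<'E'
from go import *
go([.45,.1,.25],19)
for n in('scene','top'):
    shot(n,n+'10.png')
E
```

```text
time: 14.68
ee_pos: [0.4882, -0.1555, 0.0981]
tcp_rot: [54.9, 90.0, -16.3]
wrist_force: [-2.4, 1.7, 6.1]
opening: 0.0104
time: 15.42
ee_pos: [0.4881, -0.1555, 0.0975]
tcp_rot: [-98.7, 90.0, -170.0]
wrist_force: [-0.0, -0.3, -0.6]
opening: 0.0516
time: 16.55
ee_pos: [0.4887, -0.1557, 0.2498]
tcp_rot: [53.0, 89.8, -18.3]
wrist_force: [-0.2, 0.6, 0.2]
opening: 0.0514
t 16.55 pos [ 0.4887 -0.1557  0.2498] x [ 0.003 -0.001 -1.   ] jaw yaw 18.78 q [-17.7  -0.3   4.5  94.7  -0.   53.6] F [-0.2  0.6  0.2] T [-0.01 -0.05  0.02] op 0.0514
turn [-0.22  0.13 -0.17] shift [-0.0006  0.0457 -0.2546]
turn [179.78  -0.26  -0.2 ] shift [-0.0006  0.0457 -0.2546]
```

View pics/scene10.png

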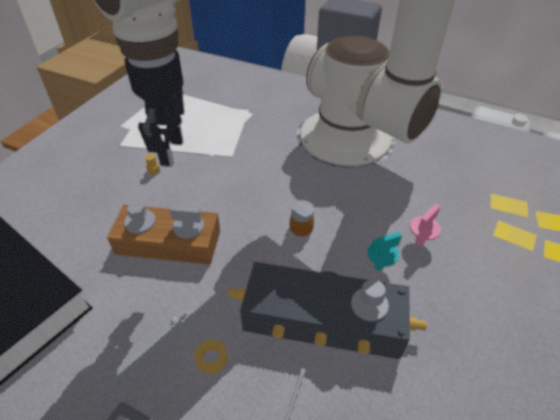

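The wing stopper stands in the rack at (187,224), the knob is still seated at (372,298), and the gripper is clear. One closer check follows.

```bash
python3 - <<'E'
from h import *
c=shot('scene','scene11.png')
print(proj(c,[.488,-.1555,.09]),[(d['conf'],(np.array(d['centre'])*[560,420]).round(1)) for d in bot.tip_of('wing_mid',c)])
a=cv2.imread('pics/scene11.png')[190:280,95:235];cv2.imwrite('pics/s11.png',cv2.resize(a,None,fx=5.5,fy=5.5,interpolation=cv2.INTER_CUBIC))
E
```

```text
[185.47264348 214.01767479] [(0.69, array([383.5, 243.9])), (0.67, array([185.9, 215.3])), (0.65, array([428.3, 216.1]))]
```

View pics/s11.png

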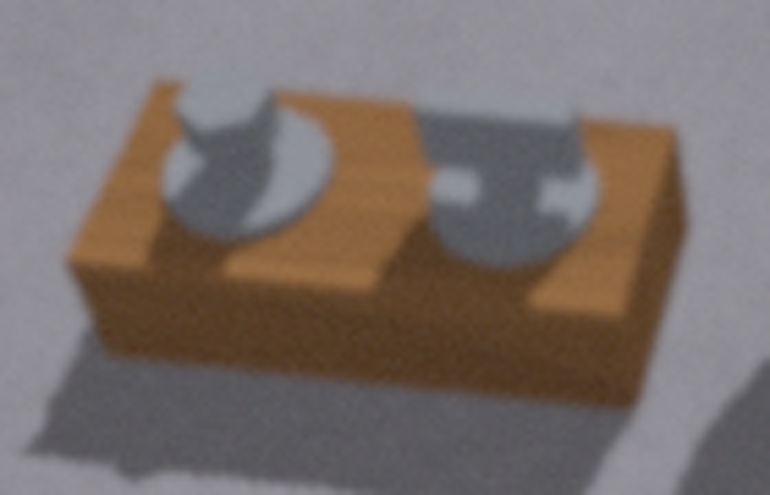

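The collar lies flat on the wood, covering the hole. The wing's middle is detected at (185.9,215.3), against (185.5,214.0) predicted.

```bash
python3 -c "
from workcell import bot
print(bot.job_done())"
```

```text
the job is handed in; nothing more can be done
None
```

The wing stopper is parked upright in the rack's free hole with its collar on the wood, and the round-knob stopper is still seated in the manifold. I handed the job in at about 16.6 s of robot time.

- **Twist and pull:** I turned the stopper 50° while it was fully down, judged from the gripper's angle and the picture. I then pulled it straight up and it came free without resistance. The wrist read 3.4 N, about right for the 0.25 kg stopper.
- **Placing:** It touched the wood at the expected height. I eased off the pressure, let go and withdrew straight up.
- **Last checks:** In the final close-up the collar lies flat over the hole, and the wing's middle is within about 1.5 pixels of where it should be. The gripper is about 15 cm above the parked stopper, touching nothing. The largest wrist force I read was about 20 N. The pink and turquoise look-alikes were not touched.
- **One check that disagreed:** The first grip read 15.6 mm on the 12 mm wing, probably because the fingertips were riding on the neck. I opened, went 7 mm higher and gripped again before twisting. That grip read 10.6 mm, slightly under the wing's thickness.

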